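Hang the blue bead bar on the counting stand

TASK

Take the blue bead bar out of the oak rack and hang it on the brass peg of the oak hanging stand: slide its side slot over the peg between the two collars, let it down so that the peg sits at the top of the notch at the slot's inner end, and let go so that it hangs upright, freely and still. The peg is clamped at a different height each time, so feel for it gently and do not press or knock the stand hard. Leave the other bead bars, the dish, the tumbler and the pine box where they are.

Things in the scene. Friction and masses are not known exactly. Their poses are not given: they have to be found in the camera images.
- bar_blue: Bead bar to hang, 0.06-0.13 kg, upright in any one rack pocket. Origin: centre of its underside; z up, x along the width of its flat hanger (slot opens to +x), y through its thickness. Heights: brass foot 12 x 12 mm, 0-34; five blue beads 12 mm wide, 34-89; flat pine hanger 56 mm wide (x -28 to 28), 8 mm thick, 89-135; blue grip tab 135-175.
- blue_tab (a point): Centre of the blue bar's grip tab (32 mm wide in x, 8 mm thick in y, 40 mm tall), 155 mm above the bar's origin. Pinch it across y from above.
- blue_jaw (a point): Mid-length of the lower jaw's flat underside on the blue bar: 17 mm to +x of the bar's axis, 89 mm above its origin. The jaw is the strip of hanger under the slot: x up to 28 mm, heights 89-104. Its underside is free from x = 6 to 28 mm, beside the beads.
- blue_notch (a point): Where the peg's centre lies when the blue bar hangs properly: on the bar's axis, 119 mm above its origin. The slot's straight throat is 9 mm high (heights 104-113), open at x = +28 and running in to a wall at x = -5 mm. At its inner end a notch 10 mm wide (x -5 to 5) rises from the throat to height 122.
- rack: Fixed oak block 75 x 250 x 50 mm. Origin: centre of its underside, z up, long side along y. Five square pockets 14 mm wide, 40 mm deep (floor 10 mm above the origin), at y = -96, -48, 0, 48, 96 mm; each holds one bead bar with axes parallel to the rack's. Clear gap between neighbouring hangers 40 mm: open the fingers only as far as needed.
- stand: Fixed rigid oak hanging stand. Origin: underside of its base, below the hanging place; z up. Base x -55 to 55, y -80 to 110 mm, 15 mm thick. Slotted upright 40 mm wide in x at y 66 to 88 mm, top 230 mm high; clamp plate and peg come out of it towards -y. The bar goes on with its axes parallel to the stand's, moving towards +x. Forces over 15 N are too much for it.
- stand_mid (a point): Hanging place at mid height, on the stand 170 mm above its origin. A level brass peg, 6 mm diameter, runs along the stand's y through x = 0 (free end y = -13 mm). Collars of 16 mm diameter, inner faces at y = -8 and 8 mm, bound the place. The peg's centre is anywhere from 30 mm below to 30 mm above this point: not measured, to be felt or seen; it stays put.
- bar_red: Bystander: bead bar of the same shape with red beads and tab, upright in the rack. Origin: centre of its underside.
- bar_green: Bystander: the same in green.
- bar_yellow: Bystander: the same in yellow.
- bar_white: Bystander: the same in white.
- dish: Bystander: loose white porcelain dish, 100 mm wide, 35 mm high. Origin: centre of its underside.
- tumbler: Bystander: loose ridged green plastic tumbler, 72 mm wide, 100 mm high. Origin: centre of its underside.
- pine_box: Bystander: loose pine box with a sliding top, 90 x 150 mm, 63 mm high. Origin: centre of its underside.
Mind the look-alikes: they are no part of the job. Of the things like the bar_blue, leave any that is turquoise; of the rest the smaller one is meant.

How it is judged:
By the outcome, as a careful person would: the job done as asked, in the order asked, and still so for the second after the job is handed in, with the robot touching nothing.
It also fails if it takes over 64 s, if anything falls off the work surface, if the arm or the gripper's body presses on something with over 40 N, if the wrist force passes 120 N, or if a joint passes its speed limit or range.

ROBOT

A 7-joint arm with a two-finger parallel gripper is mounted at the origin on the work surface. World frame = base frame: x ahead of the robot, y to its left, z up, the work surface at z = 0. Lengths are in m, angles in rad, forces in N, time in s.
With the tool pointing down it reaches from about 0.4 to 0.875 m from the base axis. Payload 19.3 kg.
Tool frame: the origin (TCP) lies midway between the tips of the shut fingers; the grasp point (between the pads) lies 19 mm behind it; z points along the fingers, y is the line along which they close (so a half turn about z gives the same grasp; the last joint's range is limited). The gripper opens to 85 mm and grips with 20 to 120 N. Pads are 22 mm wide; open, the fingers measure 114 mm over their backs; the gripper's body (76 mm by 85 mm) begins 54 mm behind the grasp point. The pads swing forward as they close: fully open they stand 13 mm farther back than shut.
Start: joints at [-1.407, 0.521, -0.036, 1.599, 0.021, 1.021, -0.113], TCP at [0.145, 0.608, 0.231] pointing down, gripper open.
Joint ranges: [-2.91, 2.91], [-0.3, 2.13], [-1.5, 1.42], [0.17, 2.43], [-1.26, 4.41], [0.16, 1.93], [-2.52, 2.52]. Speed limits (rad/s): [1.89, 1.89, 2.39, 2.39, 3.01, 3.01, 3.01].

INTERFACE

Orientations are given as [roll, pitch, yaw] about the fixed x, y, z axes, in that order (R = Rz(yaw) Ry(pitch) Rx(roll)).
In Python, from workcell import bot gives the robot as it stands.
- The arm moves only by the tool move_arm, never from a script. Its argument "series" is a list of rows, each a list of 3 entries, a list of its own where there are three numbers: the shift along the tool's x, y, z in cm, then the turn, a rotation vector about the tool's x, y, z in rad, then the opening in per cent of the stroke, from 0 (shut) to 100 (fully open). A call has 1 to 20 rows; each row is the pose to reach, as a shift and turn from the pose commanded when the call began, along the tool's axes at that moment; what a row does not reach only later rows make up. A row lasts 1/12 s, in which the tool goes at most 41.7 mm and 7.16 degrees, less where a joint would pass 70% of its speed; a pose out of reach is approached as far as the arm can. A call with a gripper value outside its range is refused whole. The fingers move at their own pace and stop on an object; "squeeze" is the grip in N (left out, the last holds). Time passes only in rows, so rows that repeat a pose let the fingers close. It gives the time, the measured TCP pose, the force, the opening and the grip force at its end, in the units of the state.
- bot.observe(): the state, without advancing time (a new reading comes with each control period).
- bot.grab_frame(name): name is "side" or "top"; returns (picture, depth): 480x640x3 uint8, red, green, blue; 480x640 float32, m along the optical axis (not along the pixel's ray), 0 where there is no reading.
- bot.camera_params(name): a dict with "fovy" (degrees; the focal length in pixels is half the picture's height over the tangent of half this angle, whatever the lens; pixels are square), "cx", "cy" (the principal point, pixels), "R" (3x3) and "t" (3): a world point X has camera coordinates R X + t. Camera axes: x right, y down, z forward; pixel columns grow to the right and rows downward; lengths in m; the calibration is good to about 2 mm. A picture is of the moment at which its call begins. camera_params takes no time and is no camera call.
- bot.job_done(): hands the job in; it is judged then, once.
Trained networks look in the newest picture that a camera, given by its name, has taken for a name from the list of things; names that differ only in an ending like _2 or _b are one class to them, and where a whole thing is asked for, a point or a joint stands for the part that bears it (a point fixed in the world has none). Each returns a list of dicts, best first, with "conf" (0 to 1); they miss things now and then, are a little off and sometimes report something else, mostly with a low value. They report only what shows in the picture. A call takes as long as a camera call. They do not tell look-alikes from the thing itself.
- bot.find_in(camera, thing): "bbox" ([left, top, right, bottom] in pixels, round what is visible of it).
- bot.trace(camera, thing): "mask" (480x640 bool, what is visible of it) and "bbox" ([left, top, right, bottom] in pixels, round what is visible of it).
The state is a dict: "clock": time; "qpos": joint angles; "qd": joint speeds; "joint_efforts": joint torques, N m; "position": TCP position; "tool_rot": TCP orientation; "force": force on the tool from outside, world axes, zero at the start; "moment": the same for the moment, N m; "grip_width": finger opening in m; "finger_force": force on a finger pad.
Only numpy, scipy, OpenCV 4.12 (cv2) and the standard library are available. Lean on these libraries where they do the work, as an engineer would, in place of code of your own. Each camera call takes 0.05 s, during which the arm holds its last target. There are 200 camera calls.

## Working session

There is one attempt and no reset: what is moved stays moved. The work goes in short steps, Python scripts to look and compute and a tool call to move; the robot and the scene stay as the last step left them, time stands still between calls to the robot, and variables do not carry over. Pictures are saved under pics/ and viewed, at most 10 in all, crops included, and the job is handed in when it is done.

Besides the shell and the picture viewer there is one more tool, called after "Call:" as name([rows], argument=value, ...), one row to a line, values as JSON. move_arm: Moves the arm, as the interface text tells. Its arguments: {"type":"object","properties":{"series":{"type":"array"},"squeeze":{"type":"number"}},"required":["series"]}

```bash
mkdir -p pics; cat > h.py <<'E'
import numpy as np,cv2
from workcell import bot
def K(n):
    p=bot.camera_params(n);f=240/np.tan(np.radians(p['fovy'])/2);return p,f
def world(n,d):
    p,f=K(n);v,u=np.mgrid[0:480,0:640]
    c=np.stack([(u-p['cx'])/f*d,(v-p['cy'])/f*d,d],-1)
    return (c-np.array(p['t']))@np.array(p['R'])
def proj(n,X):
    p,f=K(n);c=np.array(p['R'])@np.array(X)+np.array(p['t']);return c[0]/c[2]*f+p['cx'],c[1]/c[2]*f+p['cy']
def save(n,im): cv2.imwrite('pics/'+n+'.png',im[:,:,::-1])
E
python3 - <<'E'
from h import *
o=bot.observe();print({k:np.round(v,3) for k,v in o.items()})
ims=[]
for n in('side','top'):
    im,d=bot.grab_frame(n);ims.append(im);np.savez(n+'0.npz',im=im,d=d);p,f=K(n);print(n,f,p)
    W=world(n,d)
    for t in('bar_blue','rack','stand','stand_mid','blue_tab'):
        for r in bot.trace(n,t)[:4]:
            m=r['mask']&(d>0);P=W[m]
            print(t,round(r['conf'],2),np.round(r['bbox']),m.sum(),np.round(np.median(P,0),3),np.round(np.percentile(P,[2,98],axis=0),3).tolist() if len(P) else'')
save('side0',ims[0]);save('top0',ims[1])
E
```

```text
{'clock': np.float64(0.0), 'qpos': array([-1.407,  0.522, -0.036,  1.6  ,  0.021,  1.021, -0.113]), 'qd': array([-0.003,  0.   ,  0.001,  0.001, -0.   , -0.002, -0.002]), 'joint_efforts': array([-1.0000e-03, -9.2710e+01,  1.9790e+00, -3.6992e+01,  1.8000e-02,
        8.0000e-03, -0.0000e+00]), 'position': array([0.145, 0.608, 0.231]), 'tool_rot': array([-3.14 ,  0.   ,  2.908]), 'force': array([-0.375,  1.012, -0.521]), 'moment': array([-0.012,  0.001,  0.005]), 'finger_force': np.float64(0.0), 'grip_width': np.float64(0.086)}
side 451.03277360799063 {'fovy': 56.03596716713933, 'cx': 317.584533117638, 'cy': 244.85452525180116, 'R': array([[ 0.98845026, -0.15150507,  0.00350548],
       [-0.10954406, -0.73028972, -0.67429743],
       [ 0.10471949,  0.66612547, -0.73845155]]), 't': array([-0.55603697,  0.132857  ,  0.76962967])}
bar_blue 0.76 [144. 289. 202. 402.] 2583 [ 0.351 -0.19   0.178] [[0.339, -0.221, 0.004], [0.355, -0.144, 0.244]]
bar_blue 0.73 [217. 369. 248. 443.] 673 [ 0.418 -0.262  0.135] [[0.394, -0.281, -0.0], [0.427, -0.18, 0.176]]
bar_blue 0.69 [298. 278. 339. 326.] 11
[... 1431 characters left out ...]
0.339, -0.217, 0.042], [0.352, -0.144, 0.245]]
rack 0.88 [310. 222. 445. 290.] 3761 [ 0.531 -0.121  0.049] [[0.484, -0.251, 0.012], [0.59, -0.016, 0.054]]
stand 0.91 [122. 225. 248. 285.] 6359 [0.543 0.217 0.015] [[0.492, 0.116, 0.01], [0.599, 0.295, 0.23]]
stand_mid 0.89 [124. 227. 247. 286.] 6297 [0.543 0.216 0.015] [[0.493, 0.117, 0.01], [0.598, 0.293, 0.23]]
blue_tab 0.84 [373. 234. 391. 261.] 396 [ 0.539 -0.134  0.144] [[0.515, -0.148, 0.045], [0.566, -0.127, 0.187]]
blue_tab 0.79 [436. 317. 473. 331.] 307 [ 0.413 -0.249  0.135] [[0.402, -0.279, 0.012], [0.424, -0.228, 0.178]]
blue_tab 0.65 [391. 354. 443. 371.] 614 [ 0.348 -0.176  0.194] [[0.339, -0.217, 0.019], [0.352, -0.144, 0.245]]
```

View pics/side0.png

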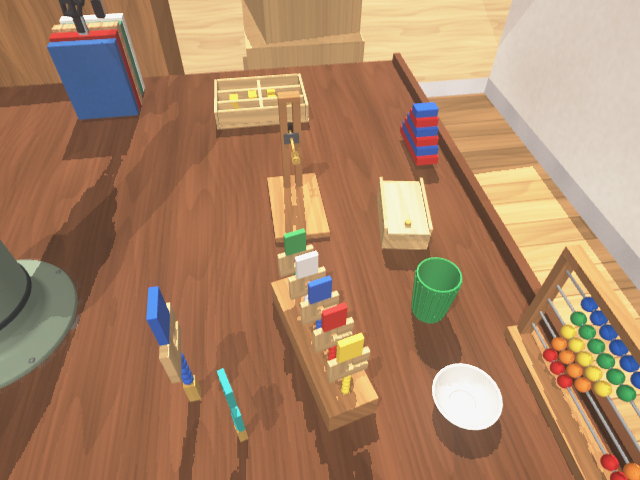

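View pics/top0.png

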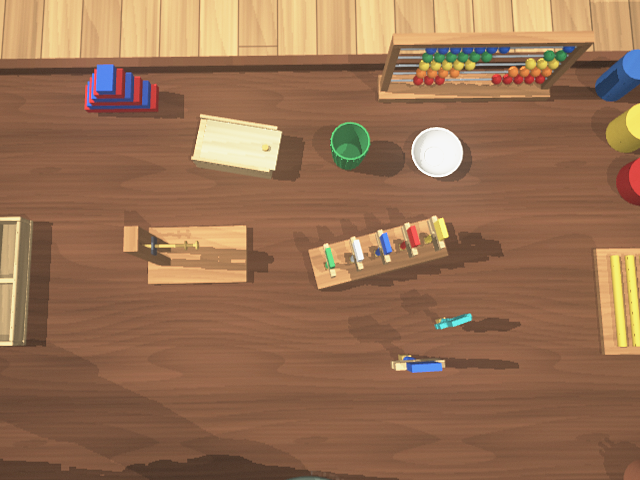

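The side view shows a five-pocket rack with the small blue bar in the middle (tab about 319,290). The larger blue one (158,315) and the turquoise one (225,385) are look-alikes. In the top view the blue tab is at about (385,243), and the stand is at (122–248, 225–285) with the peg pointing right along row 245. Next I'll fit the rack, stand, peg and slot side.

```bash
python3 - <<'E'
from h import *
t=np.load('top0.npz');s=np.load('side0.npz')
Wt=world('top',t['d']);Ws=world('side',s['d'])
def rect(P,n):
    r=cv2.minAreaRect((P[:,:2]*1000).astype(np.float32));print(n,len(P),np.round(r,1).tolist() if 0 else r)
def sel(W,lo,hi):
    return np.all((W>lo)&(W<hi),-1)
for nm,W in(('top',Wt),('side',Ws)):
    m=sel(W,[.44,-.3,.046],[.64,.03,.054]).astype(np.uint8)
    rect(W[m>0],nm+' rack')
    m=sel(W,[.46,.08,.010],[.64,.32,.020]);rect(W[m],nm+' base')
    m=sel(W,[.46,.2,.222],[.64,.36,.24]);rect(W[m],nm+' upright')
    m=sel(W,[.51,.14,.1],[.58,.268,.228]);P=W[m]
    for a in np.arange(.15,.27,.01):
        Q=P[(P[:,1]>a)&(P[:,1]<a+.01)]
        if len(Q):print('peg y',round(a,2),len(Q),np.round(np.median(Q,0),3),np.round(Q.max(0)[2],3),np.round([Q[:,0].min(),Q[:,0].max(),Q[:,2].min()],3))
    # blue tab
    im=(t if nm=='top' else s)['im'];h=cv2.cvtColor(im,cv2.COLOR_RGB2HSV)
    b=(h[...,0]>105)&(h[...,0]<130)&(h[...,1]>120)&sel(W,[.48,-.18,.15],[.6,-.08,.2])
    rect(W[b],nm+' tab');print(np.round(np.median(W[b],0),4),W[b][:,2].max())
c=s['im'][215:435,250:400];c=cv2.resize(c,None,fx=2.7,fy=2.7,interpolation=2)
c2=s['im'][85:250,250:340];c2=cv2.resize(c2,(324,594),interpolation=2);z=np.zeros((594,800,3),np.uint8);z[:,:405]=c[:594,:405];z[:,420:744]=c2
save('crop1',z)
E
```

```text
top rack 3343 ((541.442138671875, -136.59341430664062), (75.34793090820312, 250.38906860351562), 13.831321716308594)
top base 4804 ((546.041259765625, 207.24136352539062), (110.5650634765625, 189.7010498046875), 0.5338093638420105)
top upright 392 ((545.4044189453125, 269.6697998046875), (39.92194366455078, 23.502939224243164), 0.5469971895217896)
peg y 0.17 1 [0.545 0.18  0.144] 0.144 [0.545 0.545 0.144]
peg y 0.18 37 [0.546 0.182 0.147] 0.154 [0.54  0.553 0.136]
peg y 0.19 21 [0.546 0.195 0.145] 0.148 [0.543 0.549 0.138]
peg y 0.2 41 [0.546 0.202 0.146] 0.153 [0.538 0.554 0.142]
peg y 0.21 24 [0.546 0.215 0.144] 0.15 [0.543 0.549 0.141]
peg y 0.22 24 [0.546 0.225 0.144] 0.149 [0.543 0.549 0.141]
peg y 0.23 18 [0.545 0.235 0.145] 0.149 [0.543 0.547 0.142]
peg y 0.24 17 [0.545 0.245 0.145] 0.149 [0.544 0.547 0.142]
peg y 0.25 421 [0.544 0.258 0.166] 0.228 [0.525 0.566 0.1  ]
peg y 0.26 104 [0.544 0.264 0.171] 0.228 [0.525 0.565 0.106]
top tab 142 ((541.3479614257812, -136.17086791992188), (31.958084106445312, 8.218564987182617), 14.503299713134766)
[ 0.541  -0.1352  0.1833] 0.1887351
[... 419 characters left out ...]
43]
peg y 0.18 50 [0.548 0.183 0.145] 0.152 [0.542 0.555 0.134]
peg y 0.19 8 [0.548 0.197 0.146] 0.151 [0.546 0.551 0.144]
peg y 0.2 41 [0.548 0.202 0.145] 0.151 [0.542 0.556 0.139]
peg y 0.21 8 [0.548 0.216 0.146] 0.15 [0.546 0.551 0.144]
peg y 0.22 9 [0.548 0.225 0.145] 0.146 [0.546 0.551 0.143]
peg y 0.23 10 [0.548 0.236 0.146] 0.147 [0.545 0.55  0.143]
peg y 0.24 9 [0.549 0.244 0.146] 0.148 [0.545 0.551 0.145]
peg y 0.25 527 [0.544 0.259 0.159] 0.228 [0.528 0.568 0.1  ]
peg y 0.26 376 [0.55  0.261 0.178] 0.228 [0.528 0.568 0.1  ]
side tab 438 ((543.7799072265625, -136.91787719726562), (32.24113464355469, 9.197897911071777), 9.825204849243164)
[ 0.5437 -0.1389  0.1729] 0.18713393386776894
```

View pics/crop1.png

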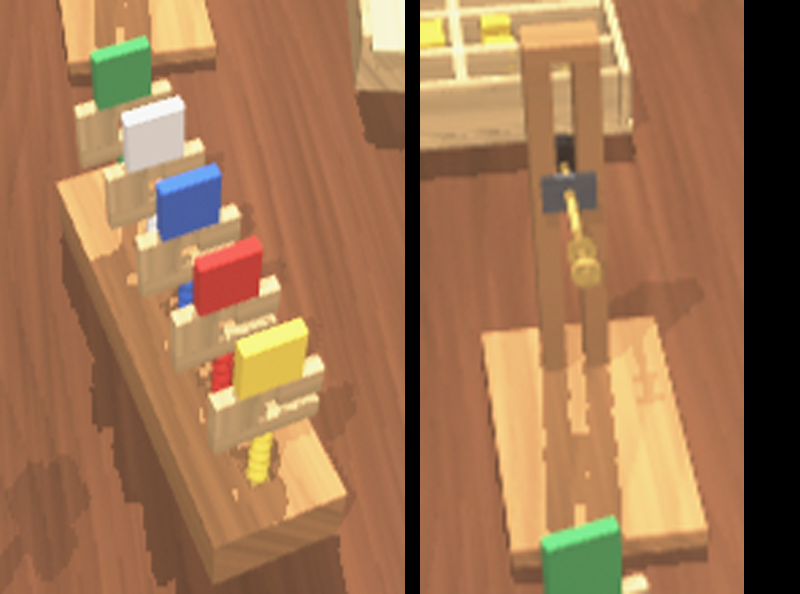

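Left crop: the hanger slots are on the right (world +x), so the rack's yaw is about +0.24 and the blue bar is in the middle pocket at about (0.5425, -0.136). Right crop: the peg with its two collars. Depth puts the peg at z ≈ 0.144, and the stand origin at about (0.547, 0.1927).

```bash
cat >> h.py <<'E'
from scipy.spatial.transform import Rotation as Ro
def go(xyz,yaw,o=None):
    o=o or bot.observe();R=Ro.from_euler('xyz',o['tool_rot']);T=Ro.from_euler('xyz',[np.pi,0,yaw])
    print('cm',np.round(R.inv().apply(np.array(xyz)-o['position'])*100,2),'turn',np.round((R.inv()*T).as_rotvec(),3))
E
python3 -c "
from h import *
go([.5425,-.136,.27],np.pi+.241)
go([.40,.22,.30],np.pi+.1)"
```

```text
cm [-55.93 -63.16  -3.87] turn [-0.    -0.    -0.475]
cm [-33.82 -31.83  -6.87] turn [-0.    -0.    -0.334]
```

Call:
move_arm([
  [[-8,-8,-6.9],[0,0,-0.1],30],
  [[-12,-12,-6.9],[0,0,-0.2],30],
  [[-16,-16,-6.9],[0,0,-0.33],30],
  [[-20,-20,-6.9],[0,0,-0.475],30],
  [[-24,-24,-6.9],[0,0,-0.475],30],
  [[-28,-28,-6.9],[0,0,-0.475],30],
  [[-32,-32,-6.9],[0,0,-0.475],30],
  [[-36,-36,-6.9],[0,0,-0.475],30],
  [[-40,-40,-6.9],[0,0,-0.475],30],
  [[-56,-63,-4],[0,0,-0.475],30],
  [[-56,-63,-4],[0,0,-0.475],30],
  [[-56,-63,-4],[0,0,-0.475],30],
  [[-56,-63,-4],[0,0,-0.475],30],
  [[-56,-63,-4],[0,0,-0.475],30],
  [[-56,-63,-4],[0,0,-0.475],30],
  [[-56,-63,-4],[0,0,-0.475],30],
  [[-56,-63,-4],[0,0,-0.475],30],
  [[-56,-63,-4],[0,0,-0.475],30],
  [[-56,-63,-4],[0,0,-0.475],30],
  [[-56,-63,-4],[0,0,-0.475],30],
], squeeze=50)

```text
clock: 2.27
position: [0.5343, -0.1162, 0.2725]
tool_rot: [-3.141, 0.001, -2.9]
force: [0.5, 2.0, 0.2]
grip_width: 0.0258
finger_force: 0.0
```

```bash
python3 -c "
from h import *
o=bot.observe();print(o['qpos'],np.abs(o['qd']).max());go([.5425,-.136,.27],np.pi+.241);go([.5425,-.136,.149],np.pi+.241)"
```

```text
[-0.12022845  0.36446559  0.30028749  1.77179949 -0.12392594  1.02323805
  2.03833162] 0.9670788955986902
cm [-0.32 -2.12  0.25] turn [-0.     0.001  0.   ]
cm [-0.32 -2.12 12.35] turn [-0.     0.001  0.   ]
```

Call:
move_arm([
  [[0,0,0],[0,0,0],30],
  [[0,0,0],[0,0,0],30],
  [[0,0,0],[0,0,0],30],
  [[0,0,0],[0,0,0],30],
])

```text
clock: 2.6
position: [0.5336, -0.1129, 0.2724]
tool_rot: [3.141, 0.0, -2.899]
force: [-0.7, 0.3, 0.3]
grip_width: 0.0256
finger_force: 0.0
```

```bash
python3 - <<'E'
from h import *
go([.5425,-.136,.27],np.pi+.241)
im,d=bot.grab_frame('side');c=im[150:400,220:460];save('hover',cv2.resize(c,None,fx=2.4,fy=2.4,interpolation=2))
E
```

```text
cm [-0.31 -2.45  0.24] turn [0.001 0.    0.002]
```

View pics/hover.png

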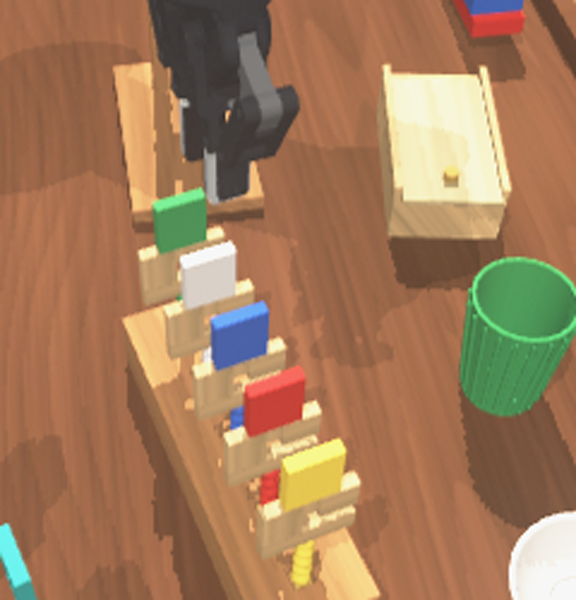

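The gripper is above and behind the white bar (tips about 225,195 in the crop) and hasn't fully reached the hover point. I'll shift it over the blue tab and check before going down.

Call:
move_arm([
  [[-0.3,-2.45,0.2],[0,0,0],30],
  [[-0.3,-2.45,0.2],[0,0,0],30],
  [[-0.3,-2.45,3.0],[0,0,0],30],
  [[-0.3,-2.45,5.0],[0,0,0],30],
  [[-0.3,-2.45,6.2],[0,0,0],30],
  [[-0.3,-2.45,6.2],[0,0,0],30],
  [[-0.3,-2.45,6.2],[0,0,0],30],
  [[-0.3,-2.45,6.2],[0,0,0],30],
])

```text
clock: 3.32
position: [0.5429, -0.1369, 0.2115]
tool_rot: [-3.141, 0.001, -2.9]
force: [-0.0, 0.1, 0.6]
grip_width: 0.0253
finger_force: 0.0
```

```bash
python3 - <<'E'
from h import *
go([.5425,-.136,.149],np.pi+.241)
im,d=bot.grab_frame('side');c=im[180:400,230:430];a=cv2.resize(c,None,fx=2,fy=2.7,interpolation=2)
im,d=bot.grab_frame('top');c=im[180:310,300:460];b=cv2.resize(c,(400,325),interpolation=2)
z=np.zeros((594,800,3),np.uint8);z[:,:400]=a;z[:325,400:]=b;save('hover2',z)
E
```

```text
cm [0.03 0.1  6.25] turn [-0.     0.001  0.001]
```

View pics/hover2.png

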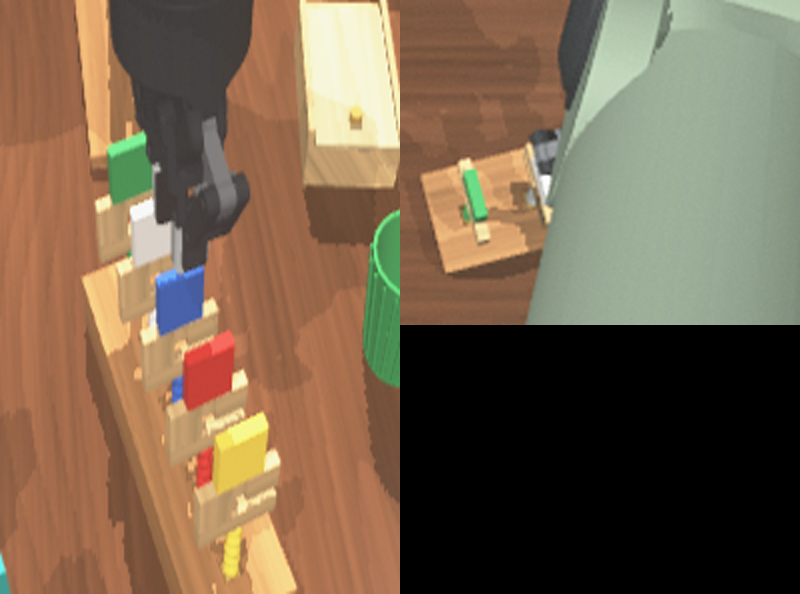

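The fingertips (about 185,265 on the left) are just above the blue tab. The numbers agree to 1 mm, so I'll descend and close.

Call:
move_arm([
  [[0,0.1,1.5],[0,0,0],30],
  [[0,0.1,3],[0,0,0],30],
  [[0,0.1,4],[0,0,0],30],
  [[0,0.1,5],[0,0,0],30],
  [[0,0.1,5.7],[0,0,0],30],
  [[0,0.1,6.2],[0,0,0],30],
  [[0,0.1,6.2],[0,0,0],30],
  [[0,0.1,6.2],[0,0,0],20],
  [[0,0.1,6.2],[0,0,0],10],
  [[0,0.1,6.2],[0,0,0],0],
  [[0,0.1,6.2],[0,0,0],0],
  [[0,0.1,6.2],[0,0,0],0],
  [[0,0.1,6.2],[0,0,0],0],
  [[0,0.1,6.2],[0,0,0],0],
  [[0,0.1,6.2],[0,0,0],0],
], squeeze=50)

```text
clock: 4.67
position: [0.5426, -0.1364, 0.1489]
tool_rot: [-3.141, 0.001, -2.901]
force: [-0.6, 0.1, 6.2]
grip_width: 0.0077
finger_force: 49.5
```

```bash
python3 - <<'E'
from h import *
o=bot.observe();print(o['position'],o['force'],o['moment'],o['grip_width'],o['finger_force'])
E
```

```text
[ 0.54262229 -0.13637711  0.14891225] [-0.64619531  0.10373848  6.24605629] [-0.04675981  0.00297966  0.0187562 ] 0.00765481022275984 49.49686825275421
```

Call:
move_arm([
  [[0,0,-1],[0,0,0],0],
  [[0,0,-2],[0,0,0],0],
  [[0,0,-3],[0,0,0],0],
  [[0,0,-4],[0,0,0],0],
  [[0,0,-5],[0,0,0],0],
  [[0,0,-7],[0,0,0],0],
  [[0,0,-9],[0,0,0],0],
  [[0,0,-12],[0,0,0],0],
  [[0,0,-15],[0,0,0],0],
  [[0,0,-18],[0,0,0],0],
  [[0,0,-19.5],[0,0,0],0],
  [[0,0,-20.5],[0,0,0],0],
  [[0,0,-20.5],[0,0,0],0],
  [[0,0,-20.5],[0,0,0],0],
  [[0,0,-20.5],[0,0,0],0],
])

```text
clock: 5.92
position: [0.5418, -0.1361, 0.3522]
tool_rot: [3.141, -0.002, -2.9]
force: [-1.3, -0.4, -1.3]
grip_width: 0.0073
finger_force: 48.8
```

```bash
python3 - <<'E'
from h import *
o=bot.observe();print(o['position'],o['force'],o['moment'],o['grip_width'],o['finger_force'],o['qpos'])
go([.507,.193,.35],np.pi+.0095)
E
```

```text
[ 0.54178552 -0.13606161  0.35221123] [-1.32722273 -0.35938299 -1.33378643] [-0.06265182 -0.01989831  0.03275287] 0.007304599515041776 48.79194796085358 [-0.10248014  0.31916129  0.32395985  1.62587404 -0.10653066  1.21580311
  2.05552916]
cm [-4.48 32.78  0.23] turn [ 0.    -0.002  0.232]
```

Call:
move_arm([
  [[-0.5,2,0],[0,0,0],0],
  [[-1,4.5,0],[0,0,0.02],0],
  [[-1.5,7,0],[0,0,0.05],0],
  [[-2,10,0],[0,0,0.09],0],
  [[-2.5,13,0],[0,0,0.13],0],
  [[-3,16,0],[0,0,0.17],0],
  [[-3.5,19,0],[0,0,0.2],0],
  [[-4,22,0],[0,0,0.232],0],
  [[-4.3,25,0],[0,0,0.232],0],
  [[-4.5,28,0],[0,0,0.232],0],
  [[-4.5,30,0],[0,0,0.232],0],
  [[-4.5,32,0],[0,0,0.232],0],
  [[-4.5,32.8,0],[0,0,0.232],0],
  [[-4.5,32.8,0],[0,0,0.232],0],
  [[-4.5,32.8,0],[0,0,0.232],0],
  [[-4.5,32.8,0],[0,0,0.232],0],
  [[-4.5,32.8,0],[0,0,0.232],0],
  [[-4.5,32.8,0],[0,0,0.232],0],
])

```text
clock: 7.42
position: [0.5079, 0.192, 0.3534]
tool_rot: [-3.141, 0.0, -3.134]
force: [0.3, -0.6, -1.0]
grip_width: 0.007
finger_force: 48.9
```

```bash
python3 - <<'E'
from h import *
o=bot.observe();print(o['position'],o['force'],o['moment'],o['grip_width'],o['finger_force'])
go([.507,.193,.21],np.pi+.0095)
im,d=bot.grab_frame('side');W=world('side',d)
h=cv2.cvtColor(im,cv2.COLOR_RGB2HSV)
m=np.all((W>[.46,.15,.19])&(W<[.56,.23,.36]),-1)
b=m&(h[...,0]>105)&(h[...,0]<130)&(h[...,1]>120)
P=W[b];zz=P[:,2]
for a,c in((.2,.235),(.235,.26),(.26,.30),(.34,.36)):
    Q=P[(zz>a)&(zz<c)]
    if len(Q):print(a,len(Q),np.median(Q,0).round(4),np.ptp(Q,axis=0).round(3))
w=m&(h[...,0]<30);Q=W[w&(W[...,2]>.30)&(W[...,2]<.345)];print('hanger',np.percentile(Q,[2,50,98],axis=0).round(4) if len(Q) else 0)
c=im[40:280,200:400];save('held',cv2.resize(c,(500,600),interpolation=2))
E
```

```text
[0.50792935 0.19203674 0.35339493] [ 0.31777872 -0.61409793 -0.97501684] [ 0.03411666  0.03497941 -0.01105806] 0.006988819564829909 48.85845065116882
cm [ 0.09  0.1  14.34] turn [-0.     0.    -0.002]
0.235 25 [0.5092 0.1886 0.2568] [0.008 0.01  0.007]
0.26 94 [0.5086 0.1885 0.28  ] [0.009 0.007 0.039]
0.34 30 [0.5089 0.1895 0.3539] [0.029 0.006 0.01 ]
hanger [[0.4819 0.1867 0.3045]
 [0.5063 0.1892 0.3227]
 [0.5357 0.1943 0.3442]]
```

View pics/held.png

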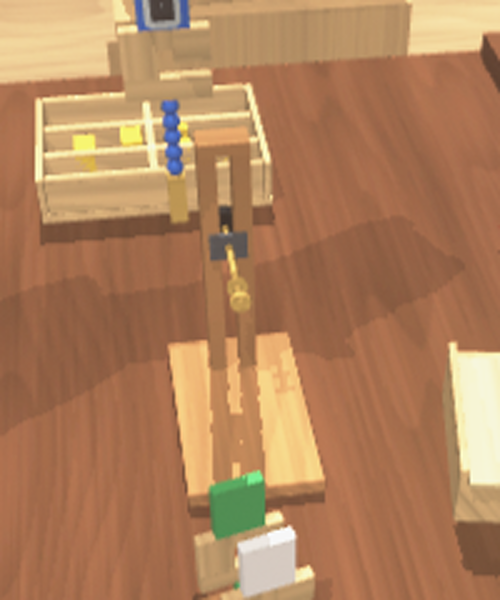

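The bar is held upright (beads at 170,100–175 in the crop) with its slot to the right and the peg at (238,295) below and to the right. I'll go down beside the peg.

Call:
move_arm([
  [[0,0.1,1],[0,0,0],0],
  [[0,0.1,3],[0,0,0],0],
  [[0,0.1,5],[0,0,0],0],
  [[0,0.1,7],[0,0,0],0],
  [[0,0.1,9],[0,0,0],0],
  [[0,0.1,11],[0,0,0],0],
  [[0,0.1,12.5],[0,0,0],0],
  [[0,0.1,13.5],[0,0,0],0],
  [[0,0.1,14.3],[0,0,0],0],
  [[0,0.1,14.3],[0,0,0],0],
  [[0,0.1,14.3],[0,0,0],0],
  [[0,0.1,14.3],[0,0,0],0],
  [[0,0.1,14.3],[0,0,0],0],
])

```text
clock: 8.55
position: [0.508, 0.1942, 0.2111]
tool_rot: [3.141, 0.001, -3.133]
force: [0.1, -0.1, -1.7]
grip_width: 0.0076
finger_force: 48.8
```

```bash
python3 - <<'E'
from h import *
o=bot.observe();print(o['position'],o['force'],o['moment'],o['grip_width'])
go([.530,.193,.205],np.pi+.0095)
im,d=bot.grab_frame('side');W=world('side',d)
m=np.all((W>[.46,.15,.11])&(W<[.58,.2,.23]),-1)
for y0,y1 in((.176,.184),(.184,.192),(.192,.2)):
    Q=W[m&(W[...,1]>y0)&(W[...,1]<y1)&(W[...,0]>.539)];print(y0,len(Q),np.percentile(Q,[0,50,100],axis=0).round(4).tolist() if len(Q) else '')
Q=W[m&(W[...,0]<.537)&(W[...,2]>.166)&(W[...,2]<.20)];print('hanger',np.percentile(Q,[2,50,98],axis=0).round(4))
c=im[110:260,230:350];save('beside',cv2.resize(c,(480,600),interpolation=2))
E
```

```text
[0.50800645 0.19416834 0.21114667] [ 0.12902035 -0.0908314  -1.65955318] [ 0.00211593 -0.01721899 -0.0046969 ] 0.00761315051912909
cm [-2.2  -0.14  0.62] turn [ 0.001  0.001 -0.   ]
0.176 40 [[0.5416, 0.1781, 0.1363], [0.549, 0.182, 0.1445], [0.5551, 0.1839, 0.1522]]
0.184 12 [[0.542, 0.1842, 0.1359], [0.5482, 0.1848, 0.1474], [0.5552, 0.1918, 0.1505]]
0.192 12 [[0.5438, 0.1946, 0.1448], [0.5484, 0.199, 0.1465], [0.5514, 0.2, 0.1514]]
hanger [[0.482  0.1889 0.1667]
 [0.5072 0.1916 0.1807]
 [0.5357 0.1974 0.1992]]
```

View pics/beside.png

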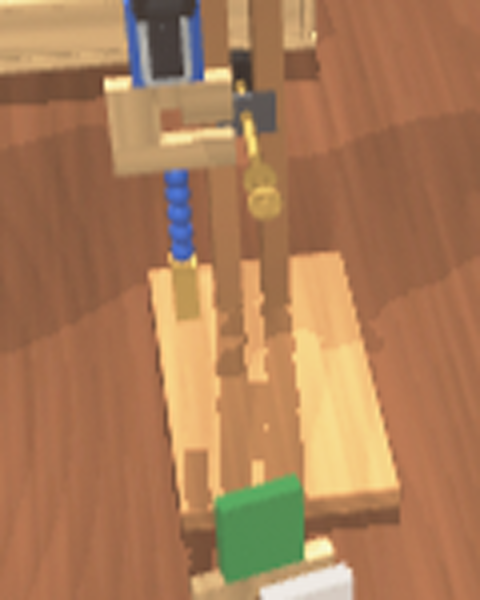

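The bar is beside the peg: slot at (200,130), peg end at (264,200). I'll move the jaw over the peg and feel down.

Call:
move_arm([
  [[-0.5,-0.1,0],[0,0,0],0],
  [[-1,-0.2,0],[0,0,0],0],
  [[-1.5,-0.2,0],[0,0,0],0],
  [[-2,-0.2,0],[0,0,0],0],
  [[-2.2,-0.2,0],[0,0,0],0],
  [[-2.2,-0.2,0.3],[0,0,0],0],
  [[-2.2,-0.2,0.6],[0,0,0],0],
  [[-2.2,-0.2,0.9],[0,0,0],0],
  [[-2.2,-0.2,1.0],[0,0,0],0],
  [[-2.2,-0.2,1.0],[0,0,0],0],
  [[-2.2,-0.2,1.0],[0,0,0],0],
  [[-2.2,-0.2,1.0],[0,0,0],0],
])

```text
clock: 9.6
position: [0.5297, 0.1923, 0.2005]
tool_rot: [3.142, 0.0, -3.132]
force: [-0.5, 0.4, -0.7]
grip_width: 0.0072
finger_force: 48.8
```

Call:
move_arm([
  [[0,0,0.05],[0,0,0],0],
  [[0,0,0.1],[0,0,0],0],
  [[0,0,0.15],[0,0,0],0],
  [[0,0,0.2],[0,0,0],0],
  [[0,0,0.2],[0,0,0],0],
  [[0,0,0.2],[0,0,0],0],
])

```text
clock: 10.1
position: [0.5296, 0.1922, 0.1983]
tool_rot: [-3.142, -0.0, -3.132]
force: [0.1, -0.2, -1.1]
grip_width: 0.0071
finger_force: 48.8
```

Call:
move_arm([
  [[0,0,0.05],[0,0,0],0],
  [[0,0,0.1],[0,0,0],0],
  [[0,0,0.1],[0,0,0],0],
  [[0,0,0.1],[0,0,0],0],
])

```text
clock: 10.43
position: [0.5296, 0.1922, 0.1973]
tool_rot: [-3.142, -0.0, -3.132]
force: [0.3, -0.5, -1.0]
grip_width: 0.0072
finger_force: 48.8
```

Call:
move_arm([
  [[0,0,0.05],[0,0,0],0],
  [[0,0,0.05],[0,0,0],0],
  [[0,0,0.1],[0,0,0],0],
  [[0,0,0.1],[0,0,0],0],
])

```text
clock: 10.77
position: [0.5296, 0.1922, 0.1963]
tool_rot: [-3.142, -0.0, -3.132]
force: [0.4, 0.0, -0.6]
grip_width: 0.0072
finger_force: 48.8
```

Call:
move_arm([
  [[0,0,0.05],[0,0,0],0],
  [[0,0,0.05],[0,0,0],0],
  [[0,0,0.1],[0,0,0],0],
  [[0,0,0.1],[0,0,0],0],
])

```text
clock: 11.1
position: [0.5297, 0.1922, 0.1955]
tool_rot: [3.141, 0.0, -3.132]
force: [-1.2, -0.2, 2.4]
grip_width: 0.0074
finger_force: 49.7
```

Contact at TCP z ≈ 0.1957, so the peg centre is at about z 0.1425. I'll back out, go down to throat height and check the force.

Call:
move_arm([
  [[0,0,-0.3],[0,0,0],0],
  [[0.5,0,-0.3],[0,0,0],0],
  [[1,0,-0.3],[0,0,0],0],
  [[1.5,0,-0.3],[0,0,0],0],
  [[2,0,-0.3],[0,0,0],0],
  [[2.1,0,-0.3],[0,0,0],0],
  [[2.1,0,-0.3],[0,0,0],0],
  [[2.1,0,0.5],[0,0,0],0],
  [[2.1,0,1],[0,0,0],0],
  [[2.1,0,1.5],[0,0,0],0],
  [[2.1,0,2],[0,0,0],0],
  [[2.1,0,2.22],[0,0,0],0],
  [[2.1,0,2.22],[0,0,0],0],
  [[2.1,0,2.22],[0,0,0],0],
  [[2.1,0,2.22],[0,0,0],0],
])

```text
clock: 12.35
position: [0.5088, 0.1921, 0.1734]
tool_rot: [3.141, 0.0, -3.133]
force: [0.3, 0.0, -0.0]
grip_width: 0.0078
finger_force: 48.9
```

```bash
python3 - <<'E'
from h import *
o=bot.observe();print(o['position'],o['force'],o['moment'],o['grip_width'])
im,d=bot.grab_frame('side')
c=im[110:260,230:350];save('throat',cv2.resize(c,(480,600),interpolation=2))
E
```

```text
[0.50878674 0.19205345 0.1733529 ] [ 3.04300431e-01  7.40298499e-05 -4.49498422e-02] [ 0.02097973 -0.051335    0.00207426] 0.007764416150136058
```

View pics/throat.png

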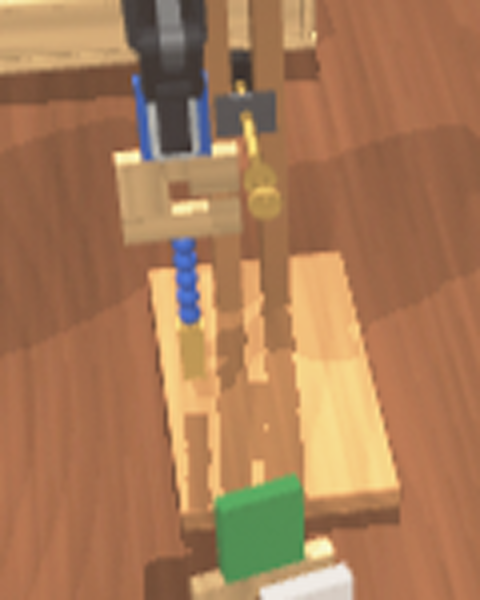

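The slot (about 190,195) is level with the peg between the collars (262,190). I'll slide in gently.

Call:
move_arm([
  [[-0.3,0,0],[0,0,0],0],
  [[-0.6,0,0],[0,0,0],0],
  [[-0.8,0,0],[0,0,0],0],
  [[-1.0,0,0],[0,0,0],0],
  [[-1.2,0,0],[0,0,0],0],
  [[-1.4,0,0],[0,0,0],0],
  [[-1.4,0,0],[0,0,0],0],
  [[-1.4,0,0],[0,0,0],0],
])

```text
clock: 13.07
position: [0.5227, 0.1921, 0.1731]
tool_rot: [-3.142, -0.0, -3.133]
force: [0.8, -0.2, -1.4]
grip_width: 0.0076
finger_force: 48.9
```

Call:
move_arm([
  [[-0.3,0,0],[0,0,0],0],
  [[-0.6,0,0],[0,0,0],0],
  [[-0.9,0,0],[0,0,0],0],
  [[-1.2,0,0],[0,0,0],0],
  [[-1.5,0,0],[0,0,0],0],
  [[-1.8,0,0],[0,0,0],0],
  [[-2.0,0,0],[0,0,0],0],
  [[-2.2,0,0],[0,0,0],0],
  [[-2.2,0,0],[0,0,0],0],
  [[-2.2,0,0],[0,0,0],0],
])

```text
clock: 13.9
position: [0.5446, 0.1923, 0.1731]
tool_rot: [-3.141, -0.0, -3.132]
force: [0.7, -0.4, -1.9]
grip_width: 0.0075
finger_force: 48.9
```

Call:
move_arm([
  [[-0.05,0,0],[0,0,0],0],
  [[-0.1,0,0],[0,0,0],0],
  [[-0.15,0,0],[0,0,0],0],
  [[-0.2,0,0],[0,0,0],0],
  [[-0.2,0,0],[0,0,0],0],
  [[-0.2,0,0],[0,0,0],0],
])

```text
clock: 14.4
position: [0.5466, 0.1924, 0.1732]
tool_rot: [-3.142, -0.0, -3.132]
force: [-0.5, 0.3, -0.5]
grip_width: 0.0074
finger_force: 48.9
```

Call:
move_arm([
  [[-0.05,0,0],[0,0,0],0],
  [[-0.1,0,0],[0,0,0],0],
  [[-0.15,0,0],[0,0,0],0],
  [[-0.15,0,0],[0,0,0],0],
  [[-0.15,0,0],[0,0,0],0],
])

```text
clock: 14.82
position: [0.5482, 0.1924, 0.1732]
tool_rot: [-3.142, -0.0, -3.133]
force: [-0.5, 0.2, -1.3]
grip_width: 0.0074
finger_force: 48.9
```

Call:
move_arm([
  [[-0.05,0,0],[0,0,0],0],
  [[-0.1,0,0],[0,0,0],0],
  [[-0.1,0,0],[0,0,0],0],
  [[-0.1,0,0],[0,0,0],0],
])

```text
clock: 15.15
position: [0.5491, 0.1924, 0.1732]
tool_rot: [-3.142, -0.0, -3.132]
force: [-0.1, -0.8, -0.8]
grip_width: 0.0071
finger_force: 48.9
```

Call:
move_arm([
  [[-0.05,0,0],[0,0,0],0],
  [[-0.1,0,0],[0,0,0],0],
  [[-0.1,0,0],[0,0,0],0],
  [[-0.1,0,0],[0,0,0],0],
])

```text
clock: 15.48
position: [0.5499, 0.1924, 0.1731]
tool_rot: [-3.141, -0.0, -3.132]
force: [-2.2, -0.2, -0.6]
grip_width: 0.0075
finger_force: 48.9
```

I felt the wall at x ≈ 0.5497, so the notch is centred at 0.5477. I'll back off 2 mm and lower.

Call:
move_arm([
  [[0.1,0,0],[0,0,0],0],
  [[0.22,0,0],[0,0,0],0],
  [[0.22,0,0],[0,0,0],0],
  [[0.22,0,0.15],[0,0,0],0],
  [[0.22,0,0.3],[0,0,0],0],
  [[0.22,0,0.45],[0,0,0],0],
  [[0.22,0,0.6],[0,0,0],0],
  [[0.22,0,0.6],[0,0,0],0],
  [[0.22,0,0.6],[0,0,0],0],
])

```text
clock: 16.23
position: [0.5479, 0.1923, 0.167]
tool_rot: [-3.141, -0.0, -3.132]
force: [0.4, -0.5, -1.4]
grip_width: 0.0072
finger_force: 48.9
```

Call:
move_arm([
  [[0,0,0.1],[0,0,0],0],
  [[0,0,0.2],[0,0,0],0],
  [[0,0,0.3],[0,0,0],0],
  [[0,0,0.35],[0,0,0],0],
  [[0,0,0.35],[0,0,0],0],
  [[0,0,0.35],[0,0,0],0],
])

```text
clock: 16.73
position: [0.5479, 0.1924, 0.1637]
tool_rot: [-3.142, -0.0, -3.132]
force: [-0.3, -0.4, -1.2]
grip_width: 0.0073
finger_force: 48.9
```

Call:
move_arm([
  [[0,0,0.05],[0,0,0],0],
  [[0,0,0.08],[0,0,0],0],
  [[0,0,0.08],[0,0,0],0],
  [[0,0,0.08],[0,0,0],0],
])

```text
clock: 17.07
position: [0.5479, 0.1924, 0.1629]
tool_rot: [-3.142, -0.0, -3.132]
force: [0.1, -0.1, -0.8]
grip_width: 0.0076
finger_force: 48.9
```

Call:
move_arm([
  [[0,0,0.03],[0,0,0],0],
  [[0,0,0.06],[0,0,0],0],
  [[0,0,0.06],[0,0,0],0],
  [[0,0,0.06],[0,0,0],0],
])

```text
clock: 17.4
position: [0.548, 0.1924, 0.1625]
tool_rot: [3.141, 0.0, -3.132]
force: [-0.8, 0.7, 4.8]
grip_width: 0.0074
finger_force: 49.7
```

Seated: contact at 0.1627, as predicted. I'll ease off a little and open gently.

Call:
move_arm([
  [[0,0,-0.03],[0,0,0],0],
  [[0,0,-0.03],[0,0,0],0],
  [[0,0,-0.03],[0,0,0],0],
  [[0,0,-0.03],[0,0,0],12],
  [[0,0,-0.03],[0,0,0],16],
  [[0,0,-0.03],[0,0,0],20],
  [[0,0,-0.03],[0,0,0],25],
  [[0,0,-0.03],[0,0,0],30],
  [[0,0,-0.03],[0,0,0],30],
  [[0,0,-0.03],[0,0,0],30],
  [[0,0,-0.03],[0,0,0],30],
  [[0,0,-0.03],[0,0,0],30],
], squeeze=20)

```text
clock: 18.4
position: [0.5479, 0.1924, 0.1626]
tool_rot: [-3.142, -0.0, -3.132]
force: [-0.9, 0.8, 0.8]
grip_width: 0.0259
finger_force: 0.0
```

```bash
python3 - <<'E'
from h import *
o=bot.observe();print(o['position'],o['force'],o['moment'],o['grip_width'])
im,d=bot.grab_frame('side')
c=im[90:240,230:350];save('rel',cv2.resize(c,(480,600),interpolation=2))
E
```

```text
[0.54791529 0.19240333 0.16258766] [-0.88105774  0.7822321   0.83454612] [ 0.00174786 -0.02839493  0.02303422] 0.025872262999304844
```

View pics/rel.png

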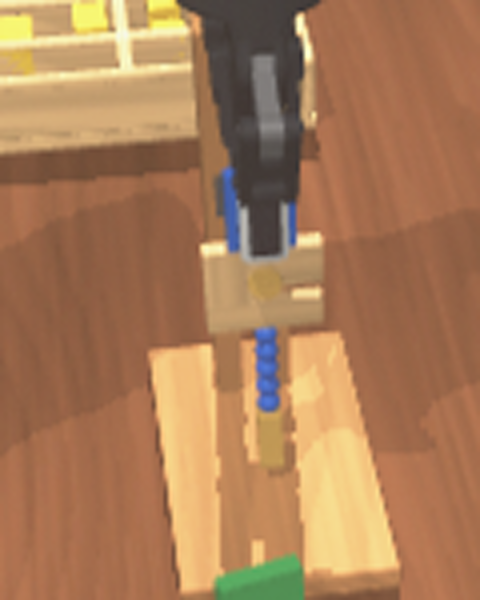

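The bar hangs with the peg end (265,280) on its axis and the fingers are clear of the tab. I'll withdraw straight up and let it settle.

Call:
move_arm([
  [[0,0,-0.3],[0,0,0],30],
  [[0,0,-0.8],[0,0,0],30],
  [[0,0,-1.5],[0,0,0],30],
  [[0,0,-2.5],[0,0,0],30],
  [[0,0,-4],[0,0,0],30],
  [[0,0,-6],[0,0,0],30],
  [[0,0,-8],[0,0,0],30],
  [[0,0,-11],[0,0,0],30],
  [[0,0,-14],[0,0,0],30],
  [[0,0,-17],[0,0,0],30],
  [[0,0,-19],[0,0,0],30],
  [[0,0,-19],[0,0,0],30],
  [[0,0,-19],[0,0,0],30],
  [[0,0,-19],[0,0,0],30],
  [[0,0,-19],[0,0,0],30],
  [[0,0,-19],[0,0,0],30],
  [[0,0,-19],[0,0,0],30],
  [[0,0,-19],[0,0,0],30],
  [[0,0,-19],[0,0,0],30],
  [[0,0,-19],[0,0,0],30],
])

```text
clock: 20.12
position: [0.5479, 0.1924, 0.3524]
tool_rot: [-3.141, -0.0, -3.133]
force: [-0.2, 0.8, 0.0]
grip_width: 0.0255
finger_force: 0.0
```

Call:
move_arm([
  [[0,0,0],[0,0,0],30],
  [[0,0,0],[0,0,0],30],
  [[0,0,0],[0,0,0],30],
  [[0,0,0],[0,0,0],30],
  [[0,0,0],[0,0,0],30],
  [[0,0,0],[0,0,0],30],
  [[0,0,0],[0,0,0],30],
  [[0,0,0],[0,0,0],30],
  [[0,0,0],[0,0,0],30],
  [[0,0,0],[0,0,0],30],
  [[0,0,0],[0,0,0],30],
  [[0,0,0],[0,0,0],30],
  [[0,0,0],[0,0,0],30],
  [[0,0,0],[0,0,0],30],
  [[0,0,0],[0,0,0],30],
  [[0,0,0],[0,0,0],30],
  [[0,0,0],[0,0,0],30],
  [[0,0,0],[0,0,0],30],
  [[0,0,0],[0,0,0],30],
  [[0,0,0],[0,0,0],30],
])

```text
clock: 21.78
position: [0.5479, 0.1924, 0.3526]
tool_rot: [3.142, -0.0, -3.132]
force: [0.6, -0.7, -0.6]
grip_width: 0.0261
finger_force: 0.0
```

```bash
python3 - <<'E'
from h import *
F=[bot.grab_frame('side') for _ in range(6)]
im=F[-1][0]
a,b=[f[0][120:235,270:330].astype(int) for f in(F[0],F[-1])];print('diff',np.abs(a-b).max(),np.abs(a-b).mean())
s=np.load('side0.npz')['im'];q=np.abs(s[230:].astype(int)-im[230:]).max(2)>60;print('changed px below row230',q.sum())
c=im[90:240,230:350];save('fin',cv2.resize(c,(480,600),interpolation=2))
E
```

```text
diff 13 0.43719806763285024
changed px below row230 4038
```

View pics/fin.png

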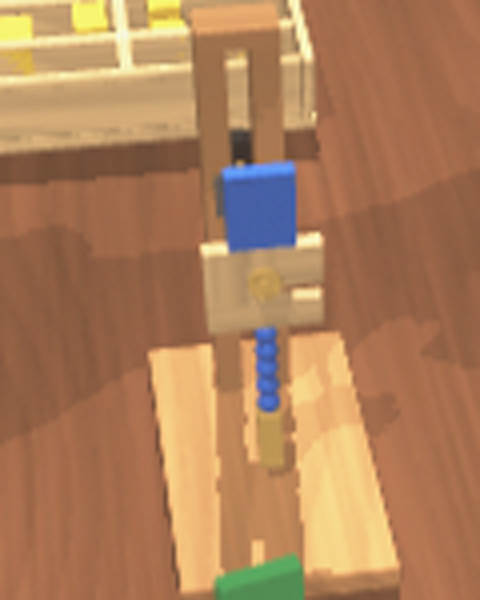

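The bar hangs upright and still (tab about 260,205, peg at 265,283) and the gripper is clear.

```bash
python3 -c "
from workcell import bot
print(bot.job_done())"
```

```text
the job is handed in; nothing more can be done
None
```

The blue bead bar hangs upright and still on the brass peg between the collars, the gripper is clear of it, and the job is handed in at about 22 s.

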